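# Stow the ground plate in its covered nest

## Task

Clear the copper blank out of the nest first and set it down gently, upright as it stood, in the blue tray. Then press down on the plate's black rubber top and drag it back along the bed, without lifting it, into the nest until it sits square and fully home against the back stop. Finally lower the blue hinged cover gently until it is fully closed over the plate, leaving the spool, riser, meter and bottle where they are.

Things in the scene. Friction and masses are not known exactly. Their poses are not given: they have to be found in the camera images.
- fixture: Fixed ground aluminium bed, top face 20 mm above the table. Origin on the table; +x leads from the nest along the drag path away from the robot, +y to its left. In this frame the bed spans x -130..+200, y -140..+140 mm; the nest lies at its near (-x) end. Slippery: friction about 0.2 with the plate.
- home (a point): Nest centre on the bed's top, fixture (-70, 0, 20) mm, axes as the fixture's: the plate's origin is here, unturned, when fully home. Back stop's face at fixture x -120; dark side rails' inner faces at y +/-64 from x -120 to -20, then lead-ins flaring out to about y +/-77 at x +11 (mm). Stop, rails and lead-ins stand 16 mm above the bed.
- plate: Loose plate, 100 (x) x 120 (y) x 13 mm in all, about 0.34 kg, too wide to grip: steel 8 mm, a grippy black rubber pad 80 x 96 x 3 mm centred on top, a slippery white foot 80 x 64 x 2 mm centred below. Origin: centre of its underside. Starts on the far bed, turned up to 25 degrees. Press the pad near its middle with 6 to 15 N to drag it; two fingertips spread along x also turn it.
- blank: Loose copper block 45 (x) x 35 (y) x 30 mm high, about 0.4 kg, origin at the centre of its underside. Starts standing on the bed in the nest, turned up to about 25 degrees from the fixture.
- tray: Fixed blue open tray, 150 (x) x 130 (y) x 22 mm high, walls 4 mm, floor 4 mm thick, origin at the centre of its underside, on the table to the right (-y) of the fixture.
- cover (a joint): Blue cover's hinge angle, rad: 0 closed flat over the nest, 1.57 upright, more leans outward (+y), 2.0 at most. Starts 1.55 to 1.85. Stiff hinge (0.28 N m), cover 0.22 kg: it stays where left and must be pushed all the way down. Its flange, 13 mm deep at fixture x -10 mm, lands on the plate if that is not home.
- cover_hinge (a point): On the cover's hinge axis at mid length, fixture (-68, +78, 36) mm; the axis runs along the fixture's x on the nest's left (+y) side. The cover spans 62 mm either way along it, reaches 156 mm from it, plus a yellow tab 50 mm wide to 170 mm; 5 mm thick, the inner face passes through the axis. Closed, its top is 41 mm above the table.
- cover_edge (a point): Middle of the cover's free edge where the yellow tab begins, on the outer face, 156 mm from the hinge axis.
- spool: Loose brass wire spool standing on the bed, 40 mm diameter, 45 mm high, origin at the centre of its underside; a bystander beside the nest's mouth.
- riser: Loose dark steel cylinder standing on the bed, 40 mm diameter, 45 mm high, origin at the centre of its underside; a bystander beside the nest's mouth, on the other side.
- meter: Loose black handheld meter lying on the table, 80 x 160 x 34 mm, origin at the centre of its underside; a bystander left of the fixture.
- bottle: Loose white bottle with a red cap standing on the table, 64 mm diameter, 160 mm high, origin at the centre of its underside; a bystander left of the fixture.

How it is judged:
On the way, in this order (a step that is already met when the one before it is completed fails the run):
1. the copper blank stands in the blue tray, let go (x of blank in the frame of tray between -0.055 and 0.055 m and y of blank in the frame of tray between -0.048 and 0.048 m and z of blank in the frame of tray below 0.012 m and angle between blank's own z axis and vertical below 0.2 rad and contact force between the fingers and blank below 0.1 N), for 0.2 s.
2. the plate is on its way to the nest, dragged by fingers pressing on its top (contact force between the fingers and plate above 1 N and x of the grasp point in the frame of plate between -0.048 and 0.048 m and y of the grasp point in the frame of plate between -0.058 and 0.058 m and x of plate in the frame of fixture between -0.06 and 0.03 m and linear speed of plate above 0.004 m/s), for 0.06 s.
3. the plate is fully home in the nest with the cover still open (x of plate in the frame of fixture below -0.065 m and z of plate in the frame of fixture below 0.024 m and angle between the x axis of plate and the x axis of fixture, either way round below 0.06 rad and value of joint cover above 0.7 rad), for 0.2 s.
At the end, for the whole second after the job is handed in: The plate lies flat in the nest within 5 mm of the back stop and square within 0.06 rad, the cover is closed to within 0.05 rad, and the copper blank stands upright (within 0.2 rad) on the floor inside the blue tray; plate and blank are at rest (x of plate in the frame of fixture between -0.075 and -0.065 m and y of plate in the frame of fixture between -0.008 and 0.008 m and z of plate in the frame of fixture below 0.024 m and angle between the x axis of plate and the x axis of fixture, either way round below 0.06 rad and value of joint cover below 0.05 rad and x of blank in the frame of tray between -0.055 and 0.055 m and y of blank in the frame of tray between -0.048 and 0.048 m and z of blank in the frame of tray below 0.012 m and angle between blank's own z axis and vertical below 0.2 rad and linear speed of each of plate, blank below 0.01 m/s); the robot touches nothing.
It fails at once if a bystander (spool, riser, meter, bottle) is moved more than 15 mm or tipped (distance of any of spool, riser, meter, bottle from where it was at the start of the episode above 0.015 m or angle between any of spool, riser's own z axis and vertical above 0.5 rad or angle between bottle's own z axis and vertical above 0.3 rad).
It fails at once if the plate is lifted or tipped off the bed (15 mm up, or tilted more than 0.15 rad) (z of plate in the frame of fixture above 0.035 m or angle between plate's own z axis and vertical above 0.15 rad).
It fails at once if the copper blank is dropped (falls freely faster than 0.7 m/s) (linear speed of blank above 0.7 m/s and contact force between the fingers and blank below 0.1 N).
It fails at once if the cover is slammed (closes faster than 3 rad/s) (velocity of joint cover below -3 rad/s).
It also fails if it takes over 72 s, if anything falls off the work surface, if the arm or the gripper's body presses on something with over 40 N, if the wrist force passes 120 N, or if a joint passes its speed limit or range.

## Robot

A 6-joint arm with a two-finger parallel gripper is mounted at the origin on the work surface. World frame = base frame: x ahead of the robot, y to its left, z up, the work surface at z = 0. Lengths are in m, angles in rad, forces in N, time in s.
With the tool pointing down it reaches from about 0.35 to 0.775 m from the base axis. Payload 7.3 kg.
Tool frame: the origin (TCP) lies midway between the tips of the shut fingers; the grasp point (between the pads) lies 19 mm behind it; z points along the fingers, y is the direction in which the jaws open and shut (so a half turn about z gives the same grasp; the last joint's range is limited). The gripper opens to 92 mm and grips with 3 to 60 N. Pads are 19 mm wide; open, the fingers measure 130 mm over their backs; the gripper's body (75 mm by 190 mm) begins 47 mm behind the grasp point.
Start: joints at [1.016, 0.342, 1.524, -0, 1.275, -0.146], TCP at [0.209, 0.482, 0.227] pointing down, gripper open.
Joint ranges: [-2.53, 2.53], [-0.77, 2.02], [0.04, 2.7], [-1, 4.14], [0.28, 2.66], [-3.11, 3.11]. Speed limits (rad/s): [2.57, 2.57, 3.14, 3.14, 3.14, 3.14].

## Interface

Orientations are given as a unit quaternion [w, x, y, z].
In Python, from bench import monitor, cams, arm gives the robot as it stands.
- The arm moves only by the shell command python3 -m inch 'ROWS'. ROWS is JSON, a list of rows, each an object of numbers: "wx", "wy", "wz": the turn, a rotation vector about the tool's x, y, z in degrees; "dx", "dy", "dz": the shift along the tool's x, y, z in mm; "fingers": the gripper's target within -1 to 1 (shut at 1, half-way at 0, fully open at -1). In form: [{"wx": .., "wy": .., "wz": .., "dx": .., "dy": .., "dz": .., "fingers": ..}, ...]. A call has 1 to 5 rows; each row is the pose to reach, as a shift and turn from the pose commanded when the call began, along the tool's axes at that moment; what a row does not reach only later rows make up. A row lasts 1/10 s, in which the tool goes at most 50 mm and 8.59 degrees, less where a joint would pass 70% of its speed; a pose out of reach is approached as far as the arm can. A call with a gripper value outside its range is refused whole. The fingers move at their own pace and stop on an object; the grip force is fixed at half the most. Time passes only in rows, so rows that repeat a pose let the fingers close. It gives the time, the measured TCP pose, the force and the opening at its end, in the units of the state.
- monitor.get_obs(): the state, without advancing time (a new reading comes with each control period).
- cams.get_image(name): name is "scene" or "top" or "wrist"; returns (picture, depth): 384x512x3 uint8, blue, green, red; 384x512 float32, m along the optical axis (not along the pixel's ray), 0 where there is no reading.
- cams.calibration(name): a dict with "mtx" (3x3 intrinsics, pixels), "R" (3x3) and "t" (3): a world point X has camera coordinates R X + t; the wrist camera has in their place "T_tool_cam" (4x4, takes a point from camera to tool coordinates, whose origin is the TCP and whose axes are the flange's). Camera axes: x right, y down, z forward; pixel columns grow to the right and rows downward; lengths in m; the calibration is good to about 2 mm. A picture is of the moment at which its call begins: read the wrist's pose just before it. calibration takes no time and is no camera call.
- arm.finish_job(): hands the job in, once; it reports no verdict.
The state is a dict: "time": time; "joints": joint angles; "qvel": joint speeds; "tau": joint torques, N m; "position": TCP position; "eef_rot": TCP orientation; "ft_force": force on the tool from outside, world axes, zero at the start; "wrist_torque": the same for the moment, N m; "grip_width": finger opening in m.
Only numpy, scipy, OpenCV 4.12 (cv2) and the standard library are available. Lean on these libraries where they do the work, as an engineer would, in place of code of your own. Each camera call takes 0.05 s, during which the arm holds its last target. There are 200 camera calls.

## Working session

There is one attempt and no reset: what is moved stays moved. The work goes in short steps, Python scripts to look and compute and a shell command to move; the robot and the scene stay as the last step left them, time stands still between calls to the robot, and variables do not carry over. Pictures are saved under pics/ and viewed, about 8 in all and at most 12, crops included, and the job is handed in when it is done.

```bash
ls; mkdir -p pics; python3 - <<'E'
from bench import monitor,cams,arm
import cv2,numpy as np
print(monitor.get_obs())
for n in ["top","scene"]:
    p,d=cams.get_image(n); cv2.imwrite(f"pics/{n}0.png",p); np.savez(f"pics/{n}0.npz",p=p,d=d)
    c=cams.calibration(n); print(n,c)
print(cams.calibration("wrist"))
a=cv2.imread("pics/top0.png");b=cv2.imread("pics/scene0.png")
E
```

```text
pics
{'time': 0.0, 'joints': array([ 1.01599863e+00,  3.42692993e-01,  1.52499475e+00, -6.54464500e-06,
        1.27540448e+00, -1.45991790e-01]), 'qvel': array([ 1.03690842e-04, -6.96123080e-04,  2.29171067e-04, -1.82536748e-06,
        8.76782208e-04, -1.29484714e-03]), 'tau': array([-2.13258623e-03, -4.31236410e+01, -2.44220728e+01,  7.18446798e-02,
        5.58802695e-02, -1.16860128e-04]), 'position': array([0.20845964, 0.48140464, 0.22606817]), 'eef_rot': array([-2.54437426e-04,  2.02981585e-01,  9.79182268e-01, -7.05298999e-04]), 'ft_force': array([-0.41922668, -0.40893345, -0.2677811 ]), 'wrist_torque': array([ 0.06099603, -0.01428018, -0.00224037]), 'grip_width': 0.09183456174867624}
top {'mtx': array([[460.85999933,   0.        , 251.31561104],
       [  0.        , 460.85999933, 192.65861414],
       [  0.        ,   0.        ,   1.        ]]), 'R': array([[-7.61789042e-04, -9.99726277e-01, -2.33835547e-02],
       [-9.86519581e-01,  4.57783637e-03, -1.63579214e-01],
       [ 1.63641485e-01,  2.29437218e-02, -9.86253036e-01]]), 't': array([0.04164617, 0.57167067, 0.975579
[... 197 characters left out ...]
83,  0.99959962,  0.01175194],
       [ 0.64849096,  0.02564243, -0.76079034],
       [-0.76078708, -0.01196083, -0.64889133]]), 't': array([-0.03054006, -0.32423503,  1.59115435])}
{'mtx': array([[346.12245515,   0.        , 254.52067717],
       [  0.        , 346.12245515, 196.84164952],
       [  0.        ,   0.        ,   1.        ]]), 'T_tool_cam': array([[-1.54812095e-04, -9.62501418e-01, -2.71276606e-01,
         7.39054033e-02],
       [ 9.99999705e-01,  5.49873521e-05, -7.65777252e-04,
        -8.17175833e-04],
       [ 7.51978473e-04, -2.71276644e-01,  9.62501126e-01,
        -1.57500776e-01],
       [ 0.00000000e+00,  0.00000000e+00,  0.00000000e+00,
         1.00000000e+00]])}
```

View pics/top0.png

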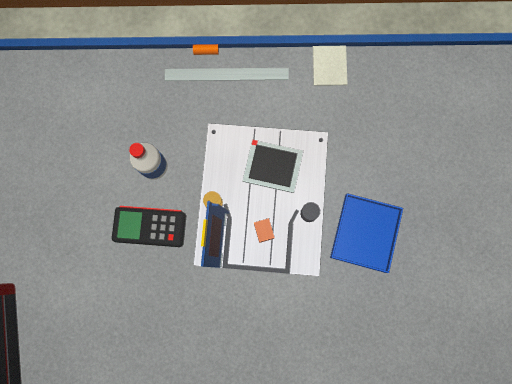

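View pics/scene0.png

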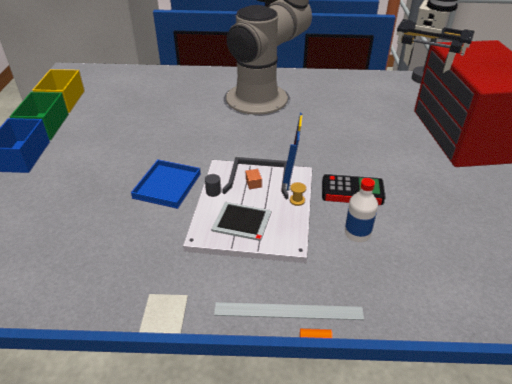

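The top view shows the bed with corners at about (208,124), (328,132), (320,275) and (195,266). The plate is at (273,166), the blank at (264,230), the spool at (212,199), the riser at (310,212) and the tray at (367,233). The upright cover is at (212,235), leaning outward. Next I'll measure these by colour.

```bash
cat > h.py <<'E'
import cv2,numpy as np
from bench import monitor,cams,arm
from scipy.spatial.transform import Rotation as Ro
def cam(n):
    c=cams.calibration(n)
    if n!="wrist": return c["mtx"],c["R"],c["t"]
    o=monitor.get_obs(); T=np.eye(4); q=o["eef_rot"]
    T[:3,:3]=Ro.from_quat([q[1],q[2],q[3],q[0]]).as_matrix(); T[:3,3]=o["position"]
    W=np.linalg.inv(T@c["T_tool_cam"]); return c["mtx"],W[:3,:3],W[:3,3]
def ray(C,uv,z):
    K,R,t=C; uv=np.atleast_2d(uv).astype(float)
    r=np.c_[uv,np.ones(len(uv))]@np.linalg.inv(K).T@R; o=-R.T@t
    return o+r*((z-o[2])/r[:,2])[:,None]
def proj(C,X):
    K,R,t=C; x=(np.atleast_2d(X)@R.T+t)@K.T; return x[:,:2]/x[:,2:]
def rect(m,C,z,name=""):
    m=m.astype(np.uint8)
    cs=cv2.findContours(m,0,2)[0]; c=max(cs,key=cv2.contourArea)
    P=ray(C,c[:,0],z)[:,:2]; (cx,cy),(w,h),a=cv2.minAreaRect((P*1000).astype(np.float32))
    print(name,"c",round(cx,1),round(cy,1),"wh",round(w,1),round(h,1),"ang",round(a,2),"px",cv2.contourArea(c)); return cx,cy,w,h,a
def tool(p=None):
    o=monitor.get_obs(); q=o["eef_rot"]; R=Ro.from_quat([q[1],q[2],q[3],q[0]])
    print("t",round(o["time"],2),"pos",np.round(o["position"]*1000,1),"x-axis yaw",np.round(np.degrees(np.arctan2(*R.as_matrix()[[1,0],0])),2),"zax",np.round(R.as_matrix()[:,2],4),"F",np.round(o["ft_force"],1),"j",np.round(o["joints"],2),"w",round(o["grip_width"],4))
    if p is not None: print("tool shift to",p,np.round(R.as_matrix().T@(np.array(p)-o["position"]*1000),1))
    return o["position"]*1000,R.as_matrix()
E
python3 - <<'E'
from h import *
z=np.load("pics/top0.npz");p=z["p"];d=z["d"];C=cam("top")
hsv=cv2.cvtColor(p,cv2.COLOR_BGR2HSV);H,S,V=cv2.split(hsv)
g=np.zeros_like(H);g[110:290,185:335]=1
bed=((S<40)&(V>190)&(g>0)).astype(np.uint8)
bed=cv2.morphologyEx(bed,cv2.MORPH_CLOSE,np.ones((5,5)))
rect(bed,C,.02,"bed")
pad=(V<60)&(g>0); pad[:, :240]=0;pad[195:]=0; pad[:142]=0
rect(pad,C,.033,"pad")
cu=(H<16)&(S>130)&(V>80)&(g>0);cu[:215]=0; cu[:,:245]=0
rect(cu,C,.05,"blank all")
ys,xs=np.where(cu);print(np.median(hsv[ys,xs],axis=0))
cu2=cu&(V>0.85*np.percentile(V[cu],80)); rect(cu2,C,.05,"blank top")
bl=(H>100)&(H<125)&(S>150); bl[:190]=0;bl[275:]=0;bl[:,:325]=0;bl[:,410:]=0
rect(bl,C,.022,"tray")
br=(H>12)&(H<30)&(S>120); br[:188]=0;br[215:]=0;br[:,:195]=0;br[:,230:]=0; rect(br,C,.065,"spool")
ri=(V<90);ri[:198]=0;ri[225:]=0;ri[:,:299]=0;ri[:,325:]=0; rect(ri,C,.065,"riser")
crop=p[120:280,190:335]; cv2.imwrite("pics/c.png",cv2.resize(crop,None,fx=4,fy=3.7,interpolation=cv2.INTER_CUBIC))
# corners
for uv in [(208,124),(328,132),(320,275),(195,266)]: print(ray(C,uv,.02)*1000)
tool()
E
```

```text
bed c 566.3 17.1 wh 279.6 329.7 ang 85.08 px 14798.0
pad c 589.0 -42.2 wh 0.0 0.0 ang 0.0 px 0.0
blank all c 488.6 13.0 wh 43.5 33.0 ang 15.81 px 267.0
[ 10. 144. 220.]
blank top c 489.1 13.2 wh 42.6 33.0 ang 15.82 px 260.5
tray c 485.1 -216.6 wh 130.5 150.2 ang 74.72 px 3829.5
spool c 557.3 126.3 wh 31.4 39.0 ang 7.43 px 145.5
riser c 515.9 -77.5 wh 33.7 15.3 ang 49.34 px 24.5
[[739.95284374 142.18060564  20.        ]]
[[ 718.31932058 -137.48909994   20.        ]]
[[ 391.3972075  -110.77275088   20.        ]]
[[411.27212921 166.40360757  20.        ]]
t 0.1 pos [208.5 481.4 226.1] x-axis yaw 156.58 zax [-7.0e-04 -1.2e-03 -1.0e+00] F [ 0.1 -0.3 -0.4] j [ 1.02  0.34  1.52 -0.    1.28 -0.15] w 0.0919
```

View pics/c.png

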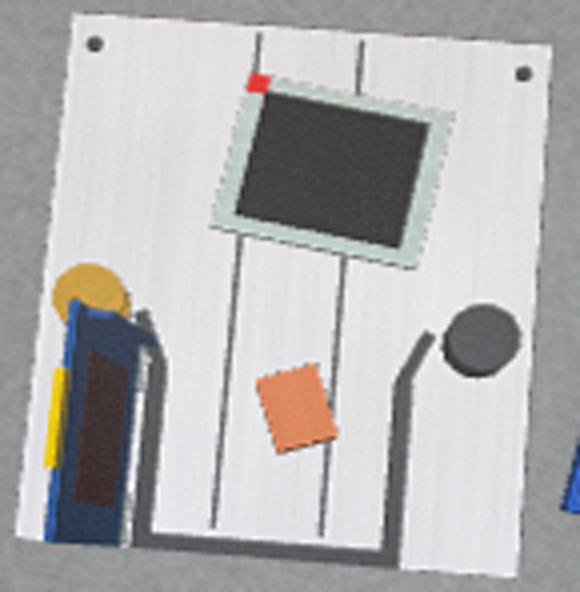

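```bash
python3 - <<'E'
from h import *
z=np.load("pics/top0.npz");p=z["p"];C=cam("top")
V=p.max(2)
print(V[160:172:4,262:285:6],V[212,305:316:3])
pad=(V<110); pad[:, :240]=0;pad[:,305:]=0;pad[200:]=0; pad[:144]=0
pad=cv2.morphologyEx(pad.astype(np.uint8),cv2.MORPH_OPEN,np.ones((5,5)))
rect(pad,C,.033,"pad")
ri=(V<110);ri[:198]=0;ri[225:]=0;ri[:,:299]=0;ri[:,325:]=0; rect(ri,C,.065,"riser")
# cover edge: yellow tab
hsv=cv2.cvtColor(p,cv2.COLOR_BGR2HSV);H,S,_=cv2.split(hsv)
y=(H>24)&(H<36)&(S>150);y[:215]=0;y[:,230:]=0; ys,xs=np.where(y)
for zz in (.19,.2): print("tab",ray(C,(xs.mean(),ys.mean()),zz)*1000)
print(tool([489,13,260]))
E
```

```text
[[73 66 64 66]
 [68 68 68 67]
 [64 61 71 70]] [ 99 100 101 102]
pad c 637.0 -7.6 wh 95.1 79.8 ang 76.89 px 1353.5
riser c 526.3 -86.2 wh 36.3 41.8 ang 55.77 px 247.5
tab [[472.28723942 128.11994898 190.        ]]
tab [[471.50334688 126.83355988 200.        ]]
t 0.1 pos [208.5 481.4 226.1] x-axis yaw 156.58 zax [-7.0e-04 -1.2e-03 -1.0e+00] F [ 0.1 -0.3 -0.4] j [ 1.02  0.34  1.52 -0.    1.28 -0.15] w 0.0919
tool shift to [489, 13, 260] [-443.6 -318.4  -33.5]
(array([208.47701086, 481.44084898, 226.11509283]), array([[-9.17592360e-01,  3.97522008e-01, -7.17630649e-04],
       [ 3.97522610e-01,  9.17591621e-01, -1.17967875e-03],
       [ 1.89543606e-04, -1.36773862e-03, -9.99999047e-01]]))
```

```bash
python3 -m inch '[{"dz":-40,"fingers":-0.6},{"dz":-40,"fingers":-0.6}]'
```

```text
invalid input
```

```bash
python3 -m inch '[{"wx":0,"wy":0,"wz":0,"dx":0,"dy":0,"dz":-40,"fingers":-0.6}]'; ls; python3 -m inch --help | head -20
```

```text
time: 0.2
position: [0.2072, 0.4793, 0.262]
eef_rot: [-0.002, 0.203, 0.979, -0.006]
ft_force: [0.5, 1.1, -0.0]
grip_width: 0.0875
h.py
picsinvalid input: not JSON, or not a number
```

```bash
python3 -m inch '[{"wx":0,"wy":0,"wz":8,"dx":-40,"dy":-29,"dz":0,"fingers":-0.6},{"wx":0,"wy":0,"wz":16,"dx":-80,"dy":-58,"dz":0,"fingers":-0.6},{"wx":0,"wy":0,"wz":24,"dx":-120,"dy":-87,"dz":0,"fingers":-0.6},{"wx":0,"wy":0,"wz":32,"dx":-160,"dy":-116,"dz":0,"fingers":-0.6},{"wx":0,"wy":0,"wz":40,"dx":-200,"dy":-145,"dz":0,"fingers":-0.6}]'; python3 -c "
from h import *
tool([489,13,250])"
```

```text
time: 0.7
position: [0.3349, 0.2674, 0.2666]
eef_rot: [-0.0, 0.528, 0.849, -0.0]
ft_force: [1.7, -0.6, -0.2]
grip_width: 0.0734
t 0.7 pos [334.9 267.4 266.6] x-axis yaw 116.28 zax [-1.e-04 -1.e-04 -1.e+00] F [ 1.7 -0.6 -0.2] j [0.49 0.13 1.69 0.   1.32 0.04] w 0.0734
tool shift to [489, 13, 250] [-296.4   25.5   16.6]
```

```bash
python3 -m inch '[{"wx":0,"wy":0,"wz":3,"dx":-45,"dy":4,"dz":0,"fingers":-0.6},{"wx":0,"wy":0,"wz":6,"dx":-90,"dy":8,"dz":0,"fingers":-0.6},{"wx":0,"wy":0,"wz":10,"dx":-135,"dy":12,"dz":0,"fingers":-0.6},{"wx":0,"wy":0,"wz":10,"dx":-180,"dy":16,"dz":0,"fingers":-0.6},{"wx":0,"wy":0,"wz":10,"dx":-225,"dy":20,"dz":0,"fingers":-0.6}]' >/dev/null; python3 -c "
from h import *
tool([489,13,230])"
```

```text
t 1.2 pos [453.6  75.1 266.6] x-axis yaw 106.56 zax [-3.e-04  2.e-04 -1.e+00] F [0.7 0.9 0.2] j [-0.    0.19  1.62  0.    1.33 -0.29] w 0.0737
tool shift to [489, 13, 230] [-69.7  16.2  36.5]
```

```bash
python3 -m inch '[{"wx":0,"wy":0,"wz":0.5,"dx":-30,"dy":7,"dz":0,"fingers":-0.6},{"wx":0,"wy":0,"wz":0.5,"dx":-60,"dy":14,"dz":40,"fingers":-0.6},{"wx":0,"wy":0,"wz":0.5,"dx":-60,"dy":14,"dz":80,"fingers":-0.6},{"wx":0,"wy":0,"wz":0.5,"dx":-60,"dy":14,"dz":100,"fingers":-0.6},{"wx":0,"wy":0,"wz":0.5,"dx":-60,"dy":14,"dz":100,"fingers":-0.6}]' >/dev/null; python3 - <<'E'
from h import *
C=cam("wrist");p,d=cams.get_image("wrist");cv2.imwrite("pics/w1.png",p)
hsv=cv2.cvtColor(p,cv2.COLOR_BGR2HSV);H,S,V=cv2.split(hsv)
cu=(H<16)&(S>110)&(V>60); 
x=rect(cv2.morphologyEx(cu.astype(np.uint8),cv2.MORPH_OPEN,np.ones((5,5))),C,.05,"blank")
tool([489,13,150])
E
```

```text
blank c 486.9 11.5 wh 43.3 34.5 ang 15.39 px 2032.0
t 1.75 pos [482.9  23.4 165.8] x-axis yaw 106.07 zax [-3.2e-03  5.0e-04 -1.0e+00] F [0.1 0.4 0.2] j [-0.11  0.33  1.72  0.    1.09 -0.39] w 0.0737
tool shift to [489, 13, 150] [-11.7   3.   15.7]
```

View pics/w1.png

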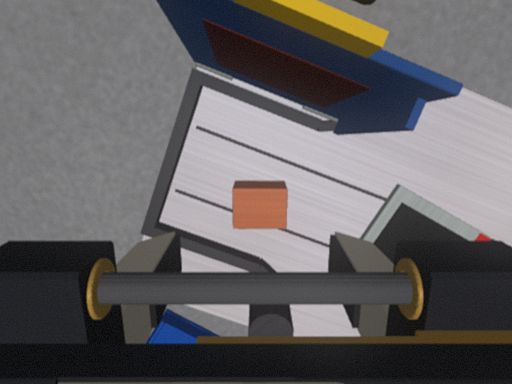

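The wrist view shows the blank at (260,207), between and ahead of the fingers, square to the jaws. The cover is at the top of the picture and clear of the gripper. Next I descend.

```bash
python3 -m inch '[{"wx":0,"wy":0,"wz":0,"dx":-12,"dy":2,"dz":30,"fingers":-0.6},{"wx":0,"wy":0,"wz":0,"dx":-12,"dy":2,"dz":70,"fingers":-0.6},{"wx":0,"wy":0,"wz":0,"dx":-12,"dy":2,"dz":95,"fingers":-0.6},{"wx":0,"wy":0,"wz":0,"dx":-12,"dy":2,"dz":95,"fingers":-0.6},{"wx":0,"wy":0,"wz":0,"dx":-12,"dy":2,"dz":95,"fingers":-0.6}]' >/dev/null;  python3 -c "
from h import *
tool([488,12,25])"
```

```text
t 2.25 pos [490.1  12.5  73.3] x-axis yaw 106.1 zax [ 2.1e-03 -2.0e-04 -1.0e+00] F [ 0.7 -0.5 -0.2] j [-0.13  0.47  1.82  0.    0.85 -0.41] w 0.0734
tool shift to [488, 12, 25] [ 0.1 -2.2 48.3]
```

```bash
python3 -m inch '[{"wx":0,"wy":0,"wz":0,"dx":0,"dy":-1,"dz":30,"fingers":-0.6},{"wx":0,"wy":0,"wz":0,"dx":0,"dy":-1,"dz":45,"fingers":-0.6},{"wx":0,"wy":0,"wz":0,"dx":0,"dy":-1,"dz":45,"fingers":-0.6},{"wx":0,"wy":0,"wz":0,"dx":0,"dy":-1,"dz":45,"fingers":-0.6}]'; python3 -m inch '[{"wx":0,"wy":0,"wz":0,"dx":0,"dy":0,"dz":0,"fingers":0.4},{"wx":0,"wy":0,"wz":0,"dx":0,"dy":0,"dz":0,"fingers":0.6},{"wx":0,"wy":0,"wz":0,"dx":0,"dy":0,"dz":0,"fingers":0.6},{"wx":0,"wy":0,"wz":0,"dx":0,"dy":0,"dz":0,"fingers":0.6},{"wx":0,"wy":0,"wz":0,"dx":0,"dy":0,"dz":0,"fingers":0.6}]'
```

```text
time: 2.65
position: [0.4894, 0.0121, 0.0286]
eef_rot: [0.001, 0.601, 0.799, 0.001]
ft_force: [0.1, 0.7, 0.6]
grip_width: 0.0735
time: 3.15
position: [0.4881, 0.0122, 0.0271]
eef_rot: [0.0, 0.601, 0.799, 0.0]
ft_force: [0.3, 1.0, 4.5]
grip_width: 0.045
```

```bash
python3 -m inch '[{"wx":0,"wy":0,"wz":0,"dx":0,"dy":0,"dz":-10,"fingers":0.6},{"wx":0,"wy":0,"wz":0,"dx":0,"dy":0,"dz":-30,"fingers":0.6},{"wx":0,"wy":0,"wz":0,"dx":0,"dy":0,"dz":-60,"fingers":0.6},{"wx":0,"wy":0,"wz":0,"dx":0,"dy":0,"dz":-90,"fingers":0.6},{"wx":0,"wy":0,"wz":0,"dx":0,"dy":0,"dz":-90,"fingers":0.6}]'; python3 -c "
from h import *
tool([485,-217,117])"
```

```text
time: 3.65
position: [0.4901, 0.0119, 0.1203]
eef_rot: [0.003, 0.601, 0.799, 0.002]
ft_force: [0.8, -0.5, -3.5]
grip_width: 0.0447
t 3.65 pos [490.1  11.9 120.3] x-axis yaw 106.08 zax [ 7.e-03 -8.e-04 -1.e+00] F [ 0.8 -0.5 -3.5] j [-0.13  0.39  1.77  0.    0.97 -0.41] w 0.0447
tool shift to [485, -217, 117] [-218.6  -68.3    3.5]
```

```bash
python3 -m inch '[{"wx":0,"wy":0,"wz":6,"dx":-30,"dy":-9,"dz":0,"fingers":0.6},{"wx":0,"wy":0,"wz":12,"dx":-65,"dy":-20,"dz":0,"fingers":0.6},{"wx":0,"wy":0,"wz":18,"dx":-105,"dy":-32,"dz":0,"fingers":0.6},{"wx":0,"wy":0,"wz":24,"dx":-145,"dy":-45,"dz":0,"fingers":0.6},{"wx":0,"wy":0,"wz":30,"dx":-180,"dy":-57,"dz":0,"fingers":0.6}]' >/dev/null;python3 -m inch '[{"wx":0,"wy":0,"wz":1,"dx":0,"dy":0,"dz":0,"fingers":0.6},{"wx":0,"wy":0,"wz":1,"dx":0,"dy":0,"dz":0,"fingers":0.6}]' >/dev/null; python3 -c "
from h import *
tool([485,-217,15])"
```

```text
t 4.35 pos [ 482.  -176.7  115.4] x-axis yaw 74.98 zax [-0.0024  0.0017 -1.    ] F [-0.9  0.2 -3.2] j [-0.5   0.44  1.71  0.    0.99 -0.24] w 0.0446
tool shift to [485, -217, 15] [-38.3  13.7 100.4]
```

```bash
python3 -m inch '[{"wx":0,"wy":0,"wz":0,"dx":-20,"dy":7,"dz":0,"fingers":0.6},{"wx":0,"wy":0,"wz":0,"dx":-38,"dy":14,"dz":20,"fingers":0.6},{"wx":0,"wy":0,"wz":0,"dx":-38,"dy":14,"dz":50,"fingers":0.6},{"wx":0,"wy":0,"wz":0,"dx":-38,"dy":14,"dz":78,"fingers":0.6},{"wx":0,"wy":0,"wz":0,"dx":-38,"dy":14,"dz":90,"fingers":0.6}]' ;python3 -m inch '[{"wx":0,"wy":0,"wz":0,"dx":0,"dy":0,"dz":3,"fingers":0.6},{"wx":0,"wy":0,"wz":0,"dx":0,"dy":0,"dz":6,"fingers":0.6},{"wx":0,"wy":0,"wz":0,"dx":0,"dy":0,"dz":9,"fingers":0.6},{"wx":0,"wy":0,"wz":0,"dx":0,"dy":0,"dz":11,"fingers":0.6},{"wx":0,"wy":0,"wz":0,"dx":0,"dy":0,"dz":12,"fingers":0.6}]'
```

```text
time: 4.85
position: [0.485, -0.2144, 0.0238]
eef_rot: [-0.003, 0.792, 0.61, -0.001]
ft_force: [0.2, 0.9, -4.7]
grip_width: 0.0449
time: 5.35
position: [0.4871, -0.217, 0.0152]
eef_rot: [0.0, 0.793, 0.609, 0.0]
ft_force: [0.5, 0.5, -4.0]
grip_width: 0.0446
```

```bash
python3 -m inch '[{"wx":0,"wy":0,"wz":0,"dx":0,"dy":0,"dz":1.5,"fingers":0.6},{"wx":0,"wy":0,"wz":0,"dx":0,"dy":0,"dz":3,"fingers":0.6},{"wx":0,"wy":0,"wz":0,"dx":0,"dy":0,"dz":3,"fingers":0.6}]'; python3 -m inch '[{"wx":0,"wy":0,"wz":0,"dx":0,"dy":0,"dz":0.7,"fingers":0.6},{"wx":0,"wy":0,"wz":0,"dx":0,"dy":0,"dz":0.7,"fingers":0.6}]'
```

```text
time: 5.65
position: [0.4867, -0.2169, 0.0116]
eef_rot: [-0.0, 0.793, 0.609, 0.0]
ft_force: [-0.1, -0.2, -3.9]
grip_width: 0.0449
time: 5.85
position: [0.4868, -0.2169, 0.0111]
eef_rot: [0.0, 0.793, 0.609, 0.0]
ft_force: [0.5, -0.1, -3.8]
grip_width: 0.0449
```

```bash
python3 -m inch '[{"wx":0,"wy":0,"wz":0,"dx":0,"dy":0,"dz":0.7,"fingers":0.6},{"wx":0,"wy":0,"wz":0,"dx":0,"dy":0,"dz":0.7,"fingers":0.6}]'; python3 -m inch '[{"wx":0,"wy":0,"wz":0,"dx":0,"dy":0,"dz":0.7,"fingers":0.6},{"wx":0,"wy":0,"wz":0,"dx":0,"dy":0,"dz":0.7,"fingers":0.6}]'
```

```text
time: 6.05
position: [0.4868, -0.2169, 0.0111]
eef_rot: [0.0, 0.793, 0.609, 0.0]
ft_force: [-2.4, 1.0, 3.7]
grip_width: 0.0444
time: 6.25
position: [0.4868, -0.2169, 0.0111]
eef_rot: [0.0, 0.793, 0.609, 0.0]
ft_force: [-4.1, 2.9, 11.5]
grip_width: 0.0447
```

The blank is in contact with the tray floor, so I release it. The load stiffness measures about 11 N/mm.

```bash
python3 -m inch '[{"wx":0,"wy":0,"wz":0,"dx":0,"dy":0,"dz":-1,"fingers":0.6},{"wx":0,"wy":0,"wz":0,"dx":0,"dy":0,"dz":-1,"fingers":-0.3},{"wx":0,"wy":0,"wz":0,"dx":0,"dy":0,"dz":-1,"fingers":-0.6},{"wx":0,"wy":0,"wz":0,"dx":0,"dy":0,"dz":-1,"fingers":-0.6},{"wx":0,"wy":0,"wz":0,"dx":0,"dy":0,"dz":-1,"fingers":-0.6}]'; python3 -m inch '[{"wx":0,"wy":0,"wz":0,"dx":0,"dy":0,"dz":-20,"fingers":-0.6},{"wx":0,"wy":0,"wz":0,"dx":0,"dy":0,"dz":-60,"fingers":-0.6},{"wx":0,"wy":0,"wz":0,"dx":0,"dy":0,"dz":-100,"fingers":-0.6},{"wx":0,"wy":0,"wz":0,"dx":0,"dy":0,"dz":-120,"fingers":0.2},{"wx":0,"wy":0,"wz":0,"dx":0,"dy":0,"dz":-120,"fingers":0.3}]'
python3 - <<'E'
from h import *
C=cam("top");p,d=cams.get_image("top");cv2.imwrite("pics/t2.png",p)
V=p.max(2)
pad=(V<110); pad[:, :240]=0;pad[:,305:]=0;pad[200:]=0; pad[:144]=0
rect(cv2.morphologyEx(pad.astype(np.uint8),cv2.MORPH_OPEN,np.ones((5,5))),C,.033,"pad")
hsv=cv2.cvtColor(p,cv2.COLOR_BGR2HSV);H,S,V=cv2.split(hsv)
cu=(H<16)&(S>110)&(V>60); cu[:200]=0;cu[260:]=0;cu[:,:335]=0;cu[:,400:]=0
if cu.any(): rect(cu,C,.034,"blank")
C=cam("wrist");p,d=cams.get_image("wrist");hsv=cv2.cvtColor(p,cv2.COLOR_BGR2HSV);H,S,V=cv2.split(hsv);cu=(H<16)&(S>110)&(V>60)
rect(cv2.morphologyEx(cu.astype(np.uint8),cv2.MORPH_OPEN,np.ones((5,5))),C,.034,"blank w");cv2.imwrite("pics/w2.png",p)
tool([637,-7.6,80])
E
```

```text
time: 6.75
position: [0.4869, -0.217, 0.0106]
eef_rot: [0.0, 0.793, 0.609, 0.0]
ft_force: [0.3, 0.8, 0.2]
grip_width: 0.0711
time: 7.25
position: [0.4884, -0.2179, 0.1338]
eef_rot: [0.003, 0.793, 0.609, 0.001]
ft_force: [0.9, -0.0, -0.9]
grip_width: 0.0619
pad c 637.1 -7.6 wh 95.1 79.6 ang 76.95 px 1352.5
blank c 488.5 -208.1 wh 26.4 46.4 ang 73.97 px 196.0
blank w c 485.7 -217.5 wh 34.3 43.8 ang 75.02 px 2399.5
t 7.35 pos [ 486.6 -216.8  130.4] x-axis yaw 75.08 zax [ 1.e-04  0.e+00 -1.e+00] F [-0.6 -0.3 -0.3] j [-0.56  0.45  1.64  0.    1.05 -0.3 ] w 0.0541
tool shift to [637, -7.6, 80] [240.9  91.5  50.4]
```

View pics/w2.png

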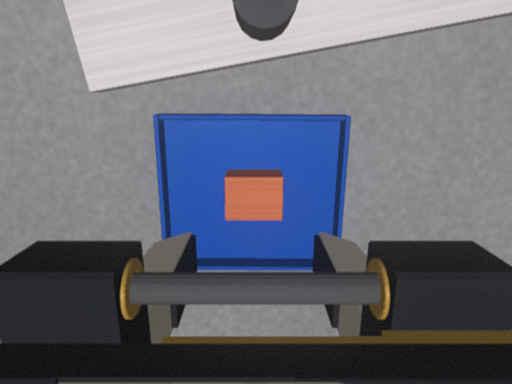

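The blank stands upright in the middle of the tray, at about (254,195) in the wrist view. Next I move over the plate.

```bash
python3 -m inch '[{"wx":0,"wy":0,"wz":-1.8,"dx":40,"dy":15,"dz":0,"fingers":0.35},{"wx":0,"wy":0,"wz":-1.8,"dx":85,"dy":32,"dz":0,"fingers":0.35},{"wx":0,"wy":0,"wz":-1.8,"dx":130,"dy":49,"dz":0,"fingers":0.35},{"wx":0,"wy":0,"wz":-1.8,"dx":175,"dy":66,"dz":0,"fingers":0.35},{"wx":0,"wy":0,"wz":-1.8,"dx":215,"dy":81,"dz":0,"fingers":0.35}]' >/dev/null; python3 -m inch '[{"wx":0,"wy":0,"wz":0,"dx":26,"dy":10,"dz":30,"fingers":0.35},{"wx":0,"wy":0,"wz":0,"dx":26,"dy":10,"dz":60,"fingers":0.35},{"wx":0,"wy":0,"wz":0,"dx":26,"dy":10,"dz":70,"fingers":0.35},{"wx":0,"wy":0,"wz":0,"dx":26,"dy":10,"dz":70,"fingers":0.35}]';  python3 -c "
from h import *
tool([637,-7.6,36])"
```

```text
time: 8.25
position: [0.634, -0.007, 0.0575]
eef_rot: [-0.002, 0.783, 0.622, -0.002]
ft_force: [0.7, -0.3, 0.5]
grip_width: 0.0297
t 8.25 pos [634.   -7.   57.5] x-axis yaw 76.87 zax [-6.3e-03  8.0e-04 -1.0e+00] F [ 0.7 -0.3  0.5] j [-0.13  0.71  1.4  -0.    1.04  0.1 ] w 0.0297
tool shift to [637, -7.6, 36] [ 0.1  3.2 21.5]
```

```bash
python3 -m inch '[{"wx":0,"wy":0,"wz":0,"dx":0,"dy":2,"dz":10,"fingers":0.35},{"wx":0,"wy":0,"wz":0,"dx":0,"dy":2,"dz":20,"fingers":0.35},{"wx":0,"wy":0,"wz":0,"dx":0,"dy":2,"dz":22,"fingers":0.35},{"wx":0,"wy":0,"wz":0,"dx":0,"dy":2,"dz":22,"fingers":0.35},{"wx":0,"wy":0,"wz":0,"dx":0,"dy":2,"dz":22,"fingers":0.35}]'; python3 -m inch '[{"wx":0,"wy":0,"wz":0,"dx":0,"dy":0,"dz":1,"fingers":0.35},{"wx":0,"wy":0,"wz":0,"dx":0,"dy":0,"dz":1,"fingers":0.35}]'
```

```text
time: 8.75
position: [0.6383, -0.0076, 0.0392]
eef_rot: [0.0, 0.783, 0.622, 0.0]
ft_force: [0.2, 0.2, -0.1]
grip_width: 0.0297
time: 8.95
position: [0.6381, -0.0074, 0.0379]
eef_rot: [0.0, 0.783, 0.622, 0.0]
ft_force: [-0.5, -0.1, -0.5]
grip_width: 0.03
```

```bash
python3 -m inch '[{"wx":0,"wy":0,"wz":0,"dx":0,"dy":0,"dz":2,"fingers":0.35},{"wx":0,"wy":0,"wz":0,"dx":0,"dy":0,"dz":4,"fingers":0.35},{"wx":0,"wy":0,"wz":0,"dx":0,"dy":0,"dz":4,"fingers":0.35}]'; python3 -m inch '[{"wx":0,"wy":0,"wz":0,"dx":0,"dy":0,"dz":0.7,"fingers":0.35},{"wx":0,"wy":0,"wz":0,"dx":0,"dy":0,"dz":0.7,"fingers":0.35}]'
```

```text
time: 9.25
position: [0.6379, -0.0074, 0.0334]
eef_rot: [-0.0, 0.783, 0.622, -0.0]
ft_force: [1.0, -0.2, 0.3]
grip_width: 0.03
time: 9.45
position: [0.638, -0.0074, 0.0333]
eef_rot: [0.0, 0.783, 0.622, 0.0]
ft_force: [-1.0, 0.4, 4.0]
grip_width: 0.0299
```

```bash
python3 -m inch '[{"wx":0,"wy":0,"wz":0,"dx":0,"dy":0,"dz":0.5,"fingers":0.35},{"wx":0,"wy":0,"wz":0,"dx":0,"dy":0,"dz":0.5,"fingers":0.35}]'; python3 -m inch '[{"wx":0,"wy":0,"wz":-1,"dx":1,"dy":-6,"dz":0,"fingers":0.35},{"wx":0,"wy":0,"wz":-2,"dx":2,"dy":-14,"dz":0,"fingers":0.35},{"wx":0,"wy":0,"wz":-3,"dx":2.5,"dy":-22,"dz":0,"fingers":0.35},{"wx":0,"wy":0,"wz":-4,"dx":3,"dy":-30,"dz":0,"fingers":0.35},{"wx":0,"wy":0,"wz":-4.2,"dx":4,"dy":-37,"dz":0,"fingers":0.35}]'
```

```text
time: 9.65
position: [0.6383, -0.0074, 0.0333]
eef_rot: [0.0, 0.783, 0.622, 0.0]
ft_force: [-1.4, 0.1, 7.2]
grip_width: 0.0299
time: 10.15
position: [0.6035, 0.0048, 0.0333]
eef_rot: [0.001, 0.76, 0.65, 0.001]
ft_force: [1.9, -0.9, 5.0]
grip_width: 0.0299
```

```bash
python3 -m inch '[{"wx":0,"wy":0,"wz":-1,"dx":1,"dy":-6,"dz":0.5,"fingers":0.35},{"wx":0,"wy":0,"wz":-2,"dx":2,"dy":-14,"dz":0.5,"fingers":0.35},{"wx":0,"wy":0,"wz":-3,"dx":3.5,"dy":-22,"dz":0.6,"fingers":0.35},{"wx":0,"wy":0,"wz":-4,"dx":5,"dy":-30,"dz":0.6,"fingers":0.35},{"wx":0,"wy":0,"wz":-4,"dx":6,"dy":-36,"dz":0.6,"fingers":0.35}]'
python3 - <<'E'
from h import *
tool([566.3,17.1,33])
C=cam("top");p,d=cams.get_image("top");cv2.imwrite("pics/t3.png",p[110:290,180:340].repeat(4,0).repeat(4,1)[:600])
C=cam("scene");p,d=cams.get_image("scene");cv2.imwrite("pics/s3.png",cv2.resize(p[130:270,150:340],None,fx=4,fy=4,interpolation=2))
E
```

```text
time: 10.65
position: [0.5695, 0.0163, 0.0333]
eef_rot: [0.002, 0.736, 0.676, 0.002]
ft_force: [2.2, -0.0, 7.1]
grip_width: 0.0298
t 10.65 pos [569.5  16.3  33.3] x-axis yaw 85.14 zax [ 4.6e-03 -5.0e-04 -1.0e+00] F [ 2.2 -0.   7.1] j [-0.11  0.64  1.63 -0.    0.87 -0.02] w 0.0298
tool shift to [566.3, 17.1, 33] [ 0.5 -3.3  0.3]
```

View pics/s3.png

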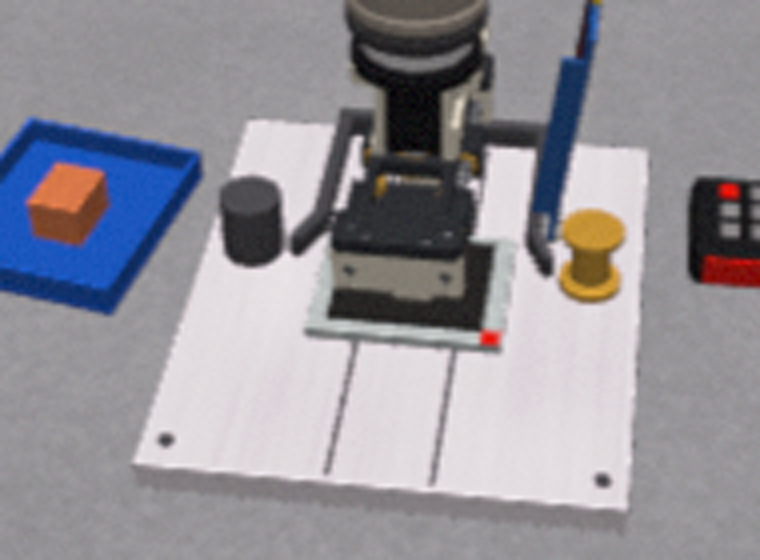

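The plate follows the fingers and looks square, with its front edge running from (306,333) to (500,347) in the crop. I'll check where it is from that edge.

```bash
python3 - <<'E'
from h import *
C=cam("scene")
P=ray(C,[(150+307/4,130+331/4),(150+500/4,130+346/4)],.028)*1000
e=np.radians(-4.92);R=np.array([[np.cos(e),np.sin(e)],[-np.sin(e),np.cos(e)]])
F=(P[:,:2]-[531.4,20.1])@R.T;print(F, F.mean(0)-[50,0], np.degrees(np.arctan2(F[1,0]-F[0,0],-(F[1,1]-F[0,1]))))
E
```

```text
[[ 90.64575041 -56.7952972 ]
 [ 89.27293657  60.05600933]] [39.95934349  1.63035607] -179.32689823530558
```

```bash
python3 -m inch '[{"wx":0,"wy":0,"wz":0,"dx":0,"dy":-7,"dz":0.2,"fingers":0.35},{"wx":0,"wy":0,"wz":0,"dx":-0.3,"dy":-14,"dz":0.2,"fingers":0.35},{"wx":0,"wy":0,"wz":0,"dx":-0.6,"dy":-21,"dz":0.3,"fingers":0.35},{"wx":0,"wy":0,"wz":0,"dx":-1,"dy":-28,"dz":0.3,"fingers":0.35},{"wx":0,"wy":0,"wz":0,"dx":-1,"dy":-35,"dz":0.3,"fingers":0.35}]';python3 -m inch '[{"wx":0,"wy":0,"wz":0,"dx":0,"dy":-7,"dz":0.1,"fingers":0.35},{"wx":0,"wy":0,"wz":0,"dx":0,"dy":-14,"dz":0.1,"fingers":0.35},{"wx":0,"wy":0,"wz":0,"dx":0,"dy":-21,"dz":0.2,"fingers":0.35},{"wx":0,"wy":0,"wz":0,"dx":0,"dy":-28,"dz":0.2,"fingers":0.35},{"wx":0,"wy":0,"wz":0,"dx":0,"dy":-35,"dz":0.2,"fingers":0.35}]'; python3 - <<'E'
from h import *
tool([461.7,26.1,33])
p,d=cams.get_image("scene");cv2.imwrite("pics/s4.png",cv2.resize(p[130:270,150:340],None,fx=4,fy=4,interpolation=2))
E
```

```text
time: 11.25
position: [0.5353, 0.0182, 0.0333]
eef_rot: [0.002, 0.737, 0.676, 0.002]
ft_force: [2.2, -0.1, 10.0]
grip_width: 0.0299
time: 11.75
position: [0.5008, 0.0212, 0.0332]
eef_rot: [0.003, 0.737, 0.676, 0.002]
ft_force: [3.4, -0.4, 12.0]
grip_width: 0.0296
t 11.75 pos [500.8  21.2  33.2] x-axis yaw 85.11 zax [ 7.1e-03 -7.0e-04 -1.0e+00] F [ 3.4 -0.4 12. ] j [-0.11  0.54  1.83  0.    0.76 -0.03] w 0.0296
tool shift to [461.7, 26.1, 33] [  1.5 -39.4  -0. ]
```

View pics/s4.png

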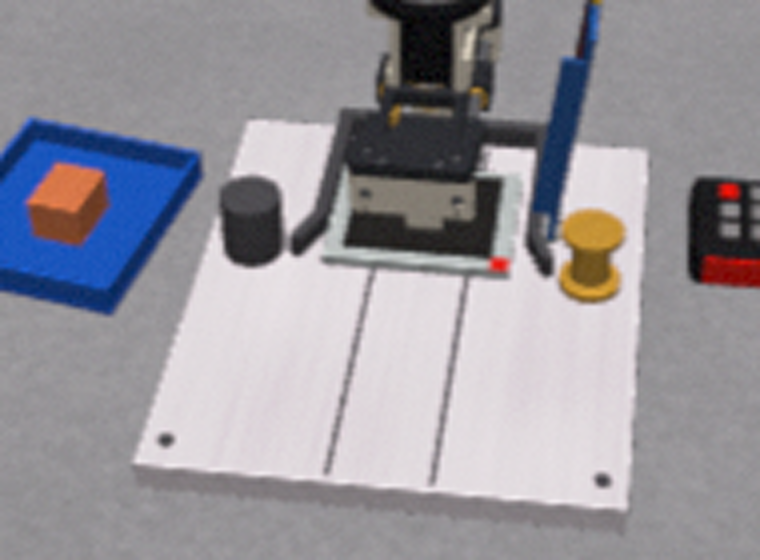

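The plate is between the rails and square, so I continue to the stop.

```bash
python3 -m inch '[{"wx":0,"wy":0,"wz":0,"dx":0,"dy":-7,"dz":-0.1,"fingers":0.35},{"wx":0,"wy":0,"wz":0,"dx":0,"dy":-14,"dz":-0.1,"fingers":0.35},{"wx":0,"wy":0,"wz":0,"dx":0,"dy":-21,"dz":-0.1,"fingers":0.35},{"wx":0,"wy":0,"wz":0,"dx":0,"dy":-28,"dz":-0.1,"fingers":0.35},{"wx":0,"wy":0,"wz":0,"dx":0,"dy":-33,"dz":-0.1,"fingers":0.35}]';python3 -m inch '[{"wx":0,"wy":0,"wz":0,"dx":0,"dy":-2,"dz":0,"fingers":0.35},{"wx":0,"wy":0,"wz":0,"dx":0,"dy":-3,"dz":0,"fingers":0.35},{"wx":0,"wy":0,"wz":0,"dx":0,"dy":-4,"dz":0,"fingers":0.35},{"wx":0,"wy":0,"wz":0,"dx":0,"dy":-4,"dz":0,"fingers":0.35}]'; python3 -c "
from h import *
tool([461.7,26.1,33])"
```

```text
time: 12.3
position: [0.4679, 0.024, 0.0332]
eef_rot: [0.003, 0.737, 0.676, 0.002]
ft_force: [3.6, -0.6, 12.2]
grip_width: 0.0297
time: 12.7
position: [0.4641, 0.0244, 0.0332]
eef_rot: [0.003, 0.737, 0.676, 0.002]
ft_force: [2.4, -0.3, 13.4]
grip_width: 0.03
t 12.7 pos [464.1  24.4  33.2] x-axis yaw 85.11 zax [ 6.8e-03 -6.0e-04 -1.0e+00] F [ 2.4 -0.3 13.4] j [-0.11  0.5   1.93  0.    0.71 -0.03] w 0.03
tool shift to [461.7, 26.1, 33] [ 1.5 -2.6  0.2]
```

```bash
for i in 1 2; do python3 -m inch '[{"wx":0,"wy":0,"wz":0,"dx":0,"dy":-1,"dz":0,"fingers":0.35},{"wx":0,"wy":0,"wz":0,"dx":0,"dy":-1,"dz":0,"fingers":0.35}]'|egrep "pos|force"; python3 -m inch '[{"wx":0,"wy":0,"wz":0,"dx":0,"dy":-1,"dz":0,"fingers":0.35},{"wx":0,"wy":0,"wz":0,"dx":0,"dy":-1,"dz":0,"fingers":0.35}]'|egrep "pos|force";done
```

```text
position: [0.4632, 0.0244, 0.0332]
ft_force: [2.9, -1.0, 13.8]
position: [0.4622, 0.0245, 0.0332]
ft_force: [2.7, -1.2, 14.1]
position: [0.4613, 0.0246, 0.0332]
ft_force: [2.6, -0.5, 13.7]
position: [0.461, 0.0246, 0.0333]
ft_force: [5.6, -0.4, 11.1]
```

Fx has jumped from 2.6 to 5.6 N, so the plate has reached the stop. I'll push about 1.5 mm more to square it, then lift off and check.

```bash
python3 -m inch '[{"wx":0,"wy":0,"wz":0,"dx":0,"dy":-0.8,"dz":0,"fingers":0.35},{"wx":0,"wy":0,"wz":0,"dx":0,"dy":-1.5,"dz":0.1,"fingers":0.35},{"wx":0,"wy":0,"wz":0,"dx":0,"dy":-1.5,"dz":0.1,"fingers":0.35}]'|egrep "pos|force";python3 -m inch '[{"wx":0,"wy":0,"wz":0,"dx":0,"dy":-1.5,"dz":-3,"fingers":0.35},{"wx":0,"wy":0,"wz":0,"dx":0,"dy":-1.5,"dz":-30,"fingers":0.35},{"wx":0,"wy":0,"wz":0,"dx":0,"dy":0,"dz":-75,"fingers":0.35},{"wx":0,"wy":0,"wz":0,"dx":0,"dy":0,"dz":-120,"fingers":0.35},{"wx":0,"wy":0,"wz":0,"dx":0,"dy":0,"dz":-165,"fingers":0.6}]'; python3 - <<'E'
from h import *
p,d=cams.get_image("scene");cv2.imwrite("pics/s5.png",cv2.resize(p[100:240,160:350],None,fx=4,fy=4,interpolation=2))
C=cam("wrist");p,d=cams.get_image("wrist");cv2.imwrite("pics/w5.png",p)
tool([461,25,260])
E
```

```text
position: [0.4608, 0.0246, 0.0333]
ft_force: [8.6, 0.1, 9.2]
time: 14.3
position: [0.4547, 0.0253, 0.1975]
eef_rot: [-0.001, 0.737, 0.676, -0.001]
ft_force: [0.1, 0.7, -0.6]
grip_width: 0.0253
t 14.4 pos [458.3  25.  201.4] x-axis yaw 85.11 zax [ 0.0098 -0.001  -1.    ] F [ 0.6  0.1 -0.6] j [-0.11  0.24  1.74  0.    1.15 -0.03] w 0.0201
tool shift to [461, 25, 260] [  0.3   3.2 -58.5]
```

View pics/w5.png

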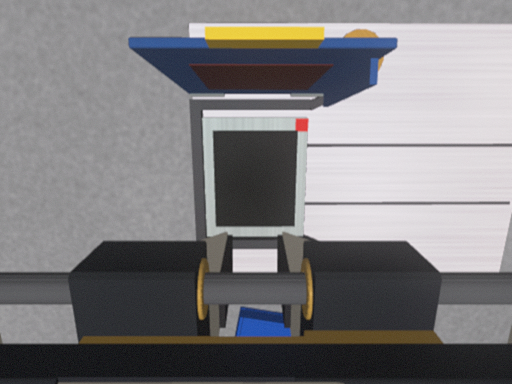

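View pics/s5.png

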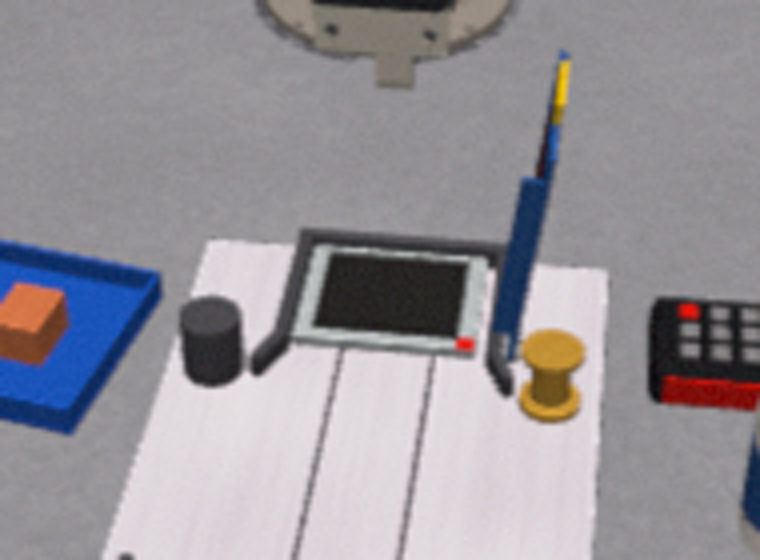

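The wrist view shows the plate flush against the back stop (left edge at column 204) and square to it. The cover is still open, with its tab at row 36. Next I close the fingers, go over the cover and get behind it.

```bash
python3 - <<'E'
from h import *
p=cv2.imread("pics/w5.png");C=cam("wrist");V=p.max(2)
m=(V<75);m[:125]=0;m[230:]=0;m[:,:206]=0;m[:,304:]=0
rect(cv2.morphologyEx(m.astype(np.uint8),cv2.MORPH_OPEN,np.ones((5,5))),C,.033,"pad")
E
python3 -m inch '[{"wx":0,"wy":0,"wz":0,"dx":0,"dy":1,"dz":-25,"fingers":1},{"wx":0,"wy":0,"wz":0,"dx":0,"dy":2,"dz":-50,"fingers":1},{"wx":0,"wy":0,"wz":0,"dx":20,"dy":4,"dz":-60,"fingers":1},{"wx":0,"wy":0,"wz":0,"dx":60,"dy":5,"dz":-60,"fingers":1},{"wx":0,"wy":0,"wz":0,"dx":100,"dy":5,"dz":-60,"fingers":1}]'; python3 -m inch '[{"wx":0,"wy":0,"wz":0,"dx":30,"dy":0,"dz":0,"fingers":1},{"wx":0,"wy":0,"wz":0,"dx":45,"dy":0,"dz":0,"fingers":1},{"wx":0,"wy":0,"wz":0,"dx":45,"dy":0,"dz":0,"fingers":1}]'; python3 -c "
from h import *
tool([475.7,165.4,170])"
```

```text
pad c 458.7 22.4 wh 92.9 77.4 ang 84.92 px 7383.5
time: 14.9
position: [0.4691, 0.1249, 0.2556]
eef_rot: [-0.0, 0.737, 0.675, -0.001]
ft_force: [0.2, 0.3, 0.1]
grip_width: 0.0005
time: 15.2
position: [0.4728, 0.1703, 0.2552]
eef_rot: [-0.001, 0.736, 0.677, -0.001]
ft_force: [-0.5, 0.2, -0.1]
grip_width: 0.0008
t 15.2 pos [472.8 170.3 255.2] x-axis yaw 85.24 zax [-2.1e-03 -4.0e-04 -1.0e+00] F [-0.5  0.2 -0.1] j [0.19 0.28 1.53 0.   1.33 0.28] w 0.0008
tool shift to [475.7, 165.4, 170] [-4.5  3.5 85.2]
```

```bash
python3 -m inch '[{"wx":0,"wy":0,"wz":0,"dx":0,"dy":3,"dz":30,"fingers":1},{"wx":0,"wy":0,"wz":0,"dx":0,"dy":3,"dz":65,"fingers":1},{"wx":0,"wy":0,"wz":0,"dx":0,"dy":3,"dz":88,"fingers":1},{"wx":0,"wy":0,"wz":0,"dx":-10,"dy":3,"dz":88,"fingers":1},{"wx":0,"wy":0,"wz":0,"dx":-20,"dy":3,"dz":88,"fingers":1}]'|egrep "pos|force"; python3 -m inch '[{"wx":0,"wy":0,"wz":0,"dx":-4,"dy":0,"dz":0,"fingers":1},{"wx":0,"wy":0,"wz":0,"dx":-8,"dy":0,"dz":0,"fingers":1},{"wx":0,"wy":0,"wz":0,"dx":-12,"dy":0,"dz":0,"fingers":1},{"wx":0,"wy":0,"wz":0,"dx":-16,"dy":0,"dz":0,"fingers":1},{"wx":0,"wy":0,"wz":0,"dx":-20,"dy":0,"dz":0,"fingers":1}]'|egrep "pos|force";python3 -c "
from h import *
tool([470,109,166])"
```

```text
position: [0.4747, 0.1473, 0.1686]
ft_force: [0.7, -0.2, 0.3]
position: [0.4733, 0.129, 0.1688]
ft_force: [0.7, 2.0, 1.7]
t 16.2 pos [473.3 129.  168.8] x-axis yaw 85.09 zax [ 1.3e-03  6.0e-04 -1.0e+00] F [0.7 2.  1.7] j [0.11 0.34 1.71 0.   1.1  0.19] w 0.0002
tool shift to [470, 109, 166] [-20.2  -1.6   2.8]
```

Contact at 2 N, which matches the hinge torque. Now I follow the arc down.

```bash
python3 -m inch '[{"wx":0,"wy":0,"wz":0,"dx":-8,"dy":0,"dz":1,"fingers":1},{"wx":0,"wy":0,"wz":0,"dx":-17,"dy":0,"dz":2,"fingers":1},{"wx":0,"wy":0,"wz":0,"dx":-26,"dy":0,"dz":3,"fingers":1},{"wx":0,"wy":0,"wz":0,"dx":-35,"dy":0,"dz":4,"fingers":1},{"wx":0,"wy":0,"wz":0,"dx":-43,"dy":0,"dz":5,"fingers":1}]'|egrep "pos|force"; python3 -m inch '[{"wx":0,"wy":0,"wz":0,"dx":-7,"dy":0,"dz":1,"fingers":1},{"wx":0,"wy":0,"wz":0,"dx":-14,"dy":0,"dz":3,"fingers":1},{"wx":0,"wy":0,"wz":0,"dx":-20,"dy":0,"dz":6,"fingers":1},{"wx":0,"wy":0,"wz":0,"dx":-26,"dy":0,"dz":9,"fingers":1},{"wx":0,"wy":0,"wz":0,"dx":-32,"dy":0,"dz":12,"fingers":1}]'|egrep "pos|force";python3 - <<'E'
from h import *
tool([470,109,166])
p,d=cams.get_image("scene");cv2.imwrite("pics/s6.png",cv2.resize(p[60:250,150:370],None,fx=3,fy=3,interpolation=2))
E
```

```text
position: [0.4691, 0.0853, 0.163]
ft_force: [0.3, 2.8, -1.0]
position: [0.4666, 0.0537, 0.1512]
ft_force: [-0.4, 0.6, 1.8]
t 17.2 pos [466.6  53.7 151.2] x-axis yaw 85.08 zax [ 2.e-04 -2.e-04 -1.e+00] F [-0.4  0.6  1.8] j [-0.05  0.32  1.78 -0.    1.04  0.04] w 0.0004
tool shift to [470, 109, 166] [ 55.4  -1.4 -14.8]
```

View pics/s6.png

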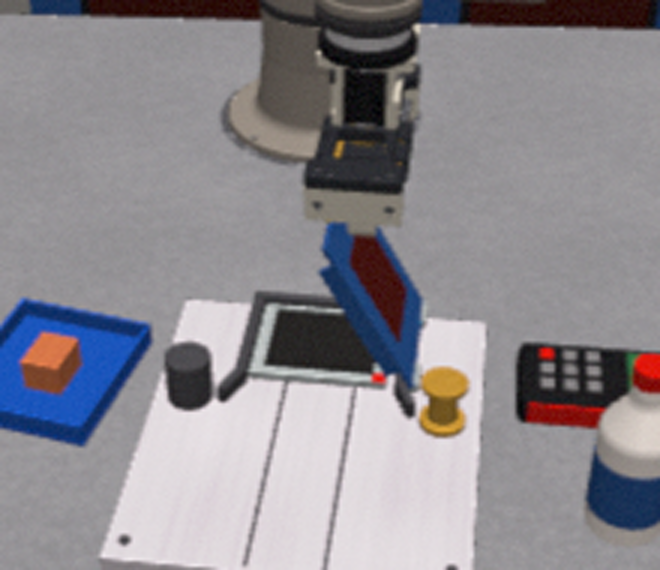

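The cover has folded to about 60° and the fingers are on its outer face at about (365,225). I continue.

```bash
python3 -m inch '[{"wx":0,"wy":0,"wz":0,"dx":-6,"dy":0,"dz":3,"fingers":1},{"wx":0,"wy":0,"wz":0,"dx":-12,"dy":0,"dz":7,"fingers":1},{"wx":0,"wy":0,"wz":0,"dx":-18,"dy":0,"dz":11,"fingers":1},{"wx":0,"wy":0,"wz":0,"dx":-23,"dy":0,"dz":15,"fingers":1},{"wx":0,"wy":0,"wz":0,"dx":-28,"dy":0,"dz":20,"fingers":1}]'|egrep "pos|force"; python3 -m inch '[{"wx":0,"wy":0,"wz":0,"dx":-5,"dy":0,"dz":5,"fingers":1},{"wx":0,"wy":0,"wz":0,"dx":-10,"dy":0,"dz":10,"fingers":1},{"wx":0,"wy":0,"wz":0,"dx":-14,"dy":0,"dz":15,"fingers":1},{"wx":0,"wy":0,"wz":0,"dx":-18,"dy":0,"dz":20,"fingers":1},{"wx":0,"wy":0,"wz":0,"dx":-22,"dy":0,"dz":26,"fingers":1}]'|egrep "pos|force"; python3 -m inch '[{"wx":0,"wy":0,"wz":0,"dx":-3,"dy":0,"dz":6,"fingers":1},{"wx":0,"wy":0,"wz":0,"dx":-6,"dy":0,"dz":12,"fingers":1},{"wx":0,"wy":0,"wz":0,"dx":-9,"dy":0,"dz":18,"fingers":1},{"wx":0,"wy":0,"wz":0,"dx":-12,"dy":0,"dz":24,"fingers":1},{"wx":0,"wy":0,"wz":0,"dx":-14,"dy":0,"dz":30,"fingers":1}]'|egrep "pos|force"
```

```text
position: [0.4642, 0.0258, 0.131]
ft_force: [0.1, 0.8, 2.1]
position: [0.4623, 0.0041, 0.1049]
ft_force: [-0.3, 0.0, 0.8]
position: [0.461, -0.0096, 0.0747]
ft_force: [0.8, 1.1, 0.7]
```

```bash
python3 -m inch '[{"wx":0,"wy":0,"wz":0,"dx":-1,"dy":0,"dz":6,"fingers":1},{"wx":0,"wy":0,"wz":0,"dx":-3,"dy":0,"dz":12,"fingers":1},{"wx":0,"wy":0,"wz":0,"dx":-4,"dy":0,"dz":18,"fingers":1},{"wx":0,"wy":0,"wz":0,"dx":-5,"dy":0,"dz":24,"fingers":1},{"wx":0,"wy":0,"wz":0,"dx":-6,"dy":0,"dz":30,"fingers":1}]'|egrep "pos|force"; python3 -m inch '[{"wx":0,"wy":0,"wz":0,"dx":0,"dy":0,"dz":2,"fingers":1},{"wx":0,"wy":0,"wz":0,"dx":0,"dy":0,"dz":4,"fingers":1},{"wx":0,"wy":0,"wz":0,"dx":0,"dy":0,"dz":4,"fingers":1}]'|egrep "pos|force"
```

```text
position: [0.4605, -0.0155, 0.0448]
ft_force: [-0.4, 1.4, 1.6]
position: [0.4605, -0.0155, 0.0413]
ft_force: [0.5, -0.8, 0.9]
```

```bash
python3 -m inch '[{"wx":0,"wy":0,"wz":0,"dx":0,"dy":0,"dz":0.7,"fingers":1},{"wx":0,"wy":0,"wz":0,"dx":0,"dy":0,"dz":0.7,"fingers":1}]'|egrep "pos|force"; python3 -m inch '[{"wx":0,"wy":0,"wz":0,"dx":0,"dy":0,"dz":0.7,"fingers":1},{"wx":0,"wy":0,"wz":0,"dx":0,"dy":0,"dz":0.7,"fingers":1}]'|egrep "pos|force"
```

```text
position: [0.4607, -0.0155, 0.0412]
ft_force: [-2.4, -0.2, 7.3]
position: [0.4607, -0.0155, 0.0411]
ft_force: [-3.7, 0.4, 14.7]
```

The cover is firmly on its stop at z = 41.1 mm with 14.7 N. I retreat and check.

```bash
python3 -m inch '[{"wx":0,"wy":0,"wz":0,"dx":0,"dy":0,"dz":-5,"fingers":1},{"wx":0,"wy":0,"wz":0,"dx":0,"dy":0,"dz":-40,"fingers":1},{"wx":0,"wy":0,"wz":0,"dx":0,"dy":0,"dz":-85,"fingers":1},{"wx":0,"wy":0,"wz":0,"dx":0,"dy":0,"dz":-130,"fingers":1},{"wx":0,"wy":0,"wz":0,"dx":0,"dy":0,"dz":-170,"fingers":1}]'|egrep "pos|force"; python3 -m inch '[{"wx":0,"wy":0,"wz":0,"dx":0,"dy":0,"dz":0,"fingers":1},{"wx":0,"wy":0,"wz":0,"dx":0,"dy":0,"dz":0,"fingers":1},{"wx":0,"wy":0,"wz":0,"dx":0,"dy":0,"dz":0,"fingers":1}]' >/dev/null
python3 - <<'E'
from h import *
tool()
p,d=cams.get_image("scene");cv2.imwrite("pics/s7.png",cv2.resize(p[60:250,130:390],None,fx=3,fy=3,interpolation=2))
C=cam("scene"); hsv=cv2.cvtColor(p,cv2.COLOR_BGR2HSV);H,S,V=cv2.split(hsv)
y=((H>24)&(H<36)&(S>150));y[:110]=0;y[220:]=0;y[:,:180]=0;y[:,285:]=0
ys,xs=np.where(y); print(len(xs)); 
K,R,t=C
if len(xs):
  dd=d[ys,xs]; X=(np.c_[xs,ys,np.ones(len(xs))]@np.linalg.inv(K).T*dd[:,None]-t)@R; print("tab",np.round(np.median(X,0)*1000,1))
b=(H>100)&(H<125)&(S>100);b[:120]=0;b[200:]=0;b[:,:215]=0;b[:,300:]=0
ys,xs=np.where(b);X=(np.c_[xs,ys,np.ones(len(xs))]@np.linalg.inv(K).T*d[ys,xs][:,None]-t)@R;X=X[d[ys,xs]>0]*1000
A=np.c_[X[:,:2],np.ones(len(X))];c=np.linalg.lstsq(A,X[:,2],rcond=None)[0];print("cover plane slope",c[:2],"z",np.median(X[:,2]))
E
```

```text
position: [0.4606, -0.0154, 0.2122]
ft_force: [-0.1, -0.4, -0.6]
t 20.75 pos [459.8 -15.3 208.7] x-axis yaw 85.08 zax [-2.4e-03  6.0e-04 -1.0e+00] F [-0.4  0.1  0.7] j [-0.2   0.24  1.72  0.    1.18 -0.11] w 0.0005
32
tab [458.9 -58.   39.1]
cover plane slope [-0.03136545  0.00287587] z 39.04468069124243
```

View pics/s7.png

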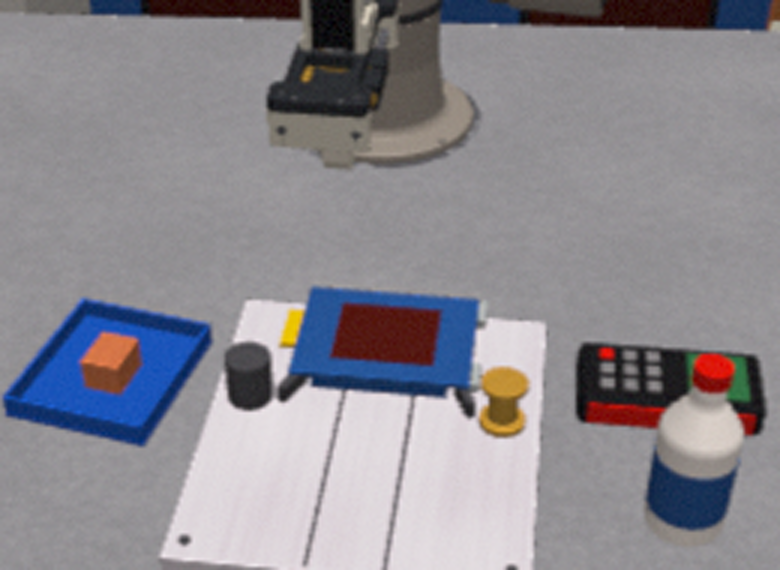

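The picture shows the cover flat and closed at (390,340), the blank upright in the tray at (110,362), the bystanders in place and the arm clear. I hand in.

```bash
python3 -c "
from bench import arm
print(arm.finish_job())"
```

```text
the job is handed in; nothing more can be done
None
```

All three steps are done and I handed the job in at about 21 s of the 72 s allowed; the hand-in gives no verdict.

- **Blank:** I moved the copper blank into the middle of the blue tray. The wrist camera placed it within about 2 mm of the tray centre, and the last picture shows it upright. The top camera put its centre about 9 mm off, but its blob was too narrow (26 mm against 35 mm), so I trusted the wrist view.
- **Plate:** I dragged it by its pad with 5–14 N of downward force until it met the back stop, where the resisting force rose from 2.6 to 8.6 N. Before the cover closed, the wrist camera showed it square to within about 0.2°. That view put its centre about 3 mm past home, but it was taken while the arm was still settling. The force rise and the fingertip position at the stop agree with fully home.
- **Cover:** I lowered it slowly and pressed it down with about 15 N. The fingertips stopped at 41.1 mm, the nominal closed height of 41 mm. The depth check showed almost no slope across the hinge (0.003), with the yellow tab level with the cover. It also showed a slope of 0.03 along the hinge, which I put down to the cover's front face being in the mask.
- **Bystanders:** The spool, riser, meter and bottle look unmoved in the last picture; I did not measure them again. The arm ended clear of everything.

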